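# Reset the interlock box under its push-latch cover

### The job

Reset the interlock box on the bench: press its flush cover with a fingertip and let go so that it pops fully open, press the round button inside fully down (leave the small square key alone), then push the cover down again and press until it latches shut, flush with the rim. Only touch and press with the fingertips; leave the things lying round the box where they are.

Things in the scene. Friction and masses are not known exactly. Their poses are not given: they have to be found in the camera images.
- interlock_box: grey interlock box fixed to the bench, 140 mm deep (x) by 190 wide (y) by 72 high. Origin on the bench; the box spans x -65 to +75, y -95 to +95 mm from it. x points from its front to its hinge side, y to its left, z up. Its top has a bay closed by a flush cover; round connector stubs on its left side stand out 9 mm
- bay_floor (a point): middle of the bay's floor, 35 mm above the bench, 37 mm below the rim, 3 mm behind the box origin; axes as the box. The bay is 106 mm deep (x) by 153 mm wide (y). On its floor stand the two buttons and, between them, a black latch block (40 mm square, 21 mm high, its middle 27 mm in front of this point)
- cover (a joint): angle of the plain grey cover, rad: 0 = latched flush; 1.4 = popped open, nearly upright, at rest; rigid stop at -0.068: press at 15 to 30 mm/s. Push-push latch: pressed from flush below -0.06 and let go, it springs open in 1 to 2 s; pushed from open to below -0.06 and let go, it latches at 0. A shallower press changes nothing. 5 to 10 N at cover_press reaches the stop; spring 4 N near flush
- cover_press (a point): where to press: on the cover's outer face, mid-width, 80 mm from the hinge axis, 22 mm from the free edge. x along the cover towards the hinge, z out of its outer face. The cover is 102 mm long (hinge to free edge), 150 wide, 5 thick; small ribs mark the place; a thin steel striker hangs 23 mm below its underside
- cover_hinge (a point): mid-width point on the cover's hinge axis, 54 mm behind the box origin, 69 mm above the bench, 3 mm below the cover's outer face. The axis runs along the box's y; shut, the cover lies from it towards the box's front (-x). This point's axes turn with the cover
- round_top (a point): centre of the top of the round black push button, 26 mm diameter, in the bay, on a 34 mm square aluminium base; top 56 mm above the bench, 16 mm below the rim; z up. It stands 49 mm left or right of the middle of the bay, which side varies
- round_button (a joint): how far the round button is pressed, m: 0 up, 0.005 fully down (about 4 N); springs back
- square_top (a point): centre of the top of the small square black key, 15 mm wide, on the same kind of base on the other side of the bay, top at the same height
- square_button (a joint): how far the square key is pressed, m: 0 up, 0.005 fully down (about 4 N); springs back
- driver_blue: screwdriver with a blue handle, 167 mm long, lying beside the box's left side; origin: centre of its underside; loose, a bystander
- adaptor_3: white coaxial adaptor, 48 mm long, 20 mm thick, lying beside the box's right side; origin: centre of its underside; loose, a bystander
- tape_roll: roll of dark tape, 57 mm across, 19 mm high, lying flat behind the box; origin: centre of its underside; loose, a bystander
- solder_reel: reel of solder, 56 mm across, 37 mm high, at the back left; origin: centre of its underside; loose, a bystander
- filter_board: small green circuit board with end connectors, 84 mm long, 11 mm high, at the back right; origin: centre of its underside; loose, a bystander
- usb_stick: blue USB stick, 49 mm long, 8 mm high, lying at the back; origin: centre of its underside; loose, a bystander

How it is judged:
By the outcome, as a careful person would: the job done as asked, in the order asked, and still so for the second after the job is handed in, with the robot touching nothing.
It also fails if it takes over 51 s, if anything falls off the work surface, if the arm or the gripper's body presses on something with over 40 N, if the wrist force passes 120 N, or if a joint passes its speed limit or range.

### The arm

A 6-joint arm with a two-finger parallel gripper is mounted at the origin on the work surface; the furniture and walls round the work are solid. World frame = base frame: x ahead of the robot, y to its left, z up, the work surface at z = 0. Lengths are in m, angles in degrees, forces in N, time in s.
With the tool pointing down it reaches from about 0.4 to 0.825 m from the base axis. Payload 7 kg.
Tool frame: the origin (TCP) lies on the centre line of the jaws, within the pads' length; the fingertips stand 8 mm ahead of it and the grasp point (between the pads) lies 11 mm behind it; z points along the fingers, y is the line along which they close (so a half turn about z gives the same grasp; the last joint's range is limited). The gripper opens to 88 mm and grips with 3 to 60 N. Pads are 19 mm wide; open, the fingers measure 130 mm over their backs; the gripper's body (78 mm by 193 mm) begins 47 mm behind the grasp point.
Start: joints at [-46.576, 20.546, 0.682, 0, -70.136, -16.507], TCP at [0.306, -0.602, 0.235] pointing down, gripper open.
Joint ranges: [-176.03, 176.03], [-82.01, 121.73], [-58.28, 71.71], [-173.87, 95.51], [-174.79, -0.11], [-173.66, 173.66]. Speed limits (degrees/s): [136.94, 136.94, 172.46, 180, 180, 180].

### API

Orientations are given as [roll, pitch, yaw] about the fixed x, y, z axes, in that order (R = Rz(yaw) Ry(pitch) Rx(roll)).
In Python, from plant import ctrl, vision gives the robot as it stands. The module is installed in compiled form; this text tells all that it offers.
- The arm moves only by the tool move_arm, never from a script. Its argument "moves" is one flat list of numbers, 7 for each row, row after row: the finger opening in cm, from 0 to 8.76, then the shift along the tool's x, y, z in cm, then the turn, a rotation vector about the tool's x, y, z in rad. A call has 1 to 8 rows; each row shifts and turns the commanded pose from where the row before left it, along the tool's axes as they then stand; what a row does not reach is not made up. A row lasts 1/10 s, in which the tool goes at most 50 mm and 8.59 degrees, less where a joint would pass 70% of its speed; a pose out of reach is approached as far as the arm can. A call with a gripper value outside its range is refused whole. The fingers move at their own pace and stop on an object; the grip force is fixed at half the most. Time passes only in rows, so rows that do not move let the fingers close. It gives the time, the measured TCP pose, the force, the opening and the grip force at its end, in the units of the state.
- ctrl.get_obs(): the state, without advancing time (a new reading comes with each control period).
- vision.snapshot(name): name is "scene" or "top" or "wrist"; returns (picture, depth): 400x640x3 uint8, red, green, blue; 400x640 float32, m along the optical axis (not along the pixel's ray), 0 where there is no reading.
- vision.camera_model(name): a dict with "vertical_fov" (degrees; the focal length in pixels is half the picture's height over the tangent of half this angle, whatever the lens; pixels are square), "cx", "cy" (the principal point, pixels), "D" ([k1, k2, p1, p2, k3] as OpenCV has them; the pictures are not rectified), "cam_to_world" (4x4, takes a point from camera to world coordinates). Camera axes: x right, y down, z forward; pixel columns grow to the right and rows downward; lengths in m; the calibration is good to about 2 mm. A picture is of the moment at which its call begins: read the wrist's pose just before it. camera_model takes no time and is no camera call; for the wrist camera it gives the pose at the moment of the call.
- ctrl.close_job(): hands the job in; it is judged then, once.
The state is a dict: "clock": time; "joint_pos": joint angles; "qvel": joint speeds; "tau": joint torques, N m; "tool_pos": TCP position; "orientation": TCP orientation; "force": force on the tool from outside, world axes, zero at the start; "moment": the same for the moment, N m; "opening": finger opening in m; "gripper_force": force on a finger pad.
Only numpy, scipy, OpenCV 4.12 (cv2) and the standard library are available. Lean on these libraries where they do the work, as an engineer would, in place of code of your own. Each camera call takes 0.05 s, during which the arm holds its last target. There are 200 camera calls.

## Working session

There is one attempt and no reset: what is moved stays moved. The work goes in short steps, Python scripts to look and compute and a tool call to move; the robot and the scene stay as the last step left them, time stands still between calls to the robot, and variables do not carry over. Pictures are saved under pics/ and viewed, at most 10 in all, crops included, and the job is handed in when it is done.

Besides the shell and the picture viewer there is one more tool, called after "Emit:" by a JSON object that holds its "name" and its "arguments", one argument or row to a line. move_arm: Moves the arm, as the interface text tells. Its arguments: {"type":"object","properties":{"moves":{"type":"array"}},"required":["moves"]}

```bash
mkdir -p pics; cat > h.py <<'E'
import numpy as np, cv2
from plant import ctrl, vision
def snap(n,f):
    m=vision.camera_model(n); p,d=vision.snapshot(n); cv2.imwrite('pics/'+f,p[:,:,::-1]); np.savez('pics/'+f[:-4]+'.npz',p=p,d=d,**{k:np.array(v) for k,v in m.items()}); return p,d,m
def K(m):
    f=200/np.tan(np.radians(float(m['vertical_fov']))/2); return np.array([[f,0,float(m['cx'])],[0,f,float(m['cy'])],[0,0,1]])
def rays(m,uv):
    n=cv2.undistortPoints(np.array(uv,float).reshape(-1,1,2),K(m),np.array(m['D'],float)).reshape(-1,2)
    return np.c_[n,np.ones(len(n))]
def onplane(m,uv,z):
    T=np.array(m['cam_to_world']); r=rays(m,uv)@T[:3,:3].T; return T[:3,3]+r*((z-T[2,3])/r[:,2])[:,None]
def bydepth(m,d,uv):
    T=np.array(m['cam_to_world']); uv=np.array(uv,int); r=rays(m,uv)*d[uv[:,1],uv[:,0]][:,None]; return r@T[:3,:3].T+T[:3,3]
E
python3 - <<'E'
from h import *
print(ctrl.get_obs())
a=snap('top','top.png'); b=snap('scene','scene.png')
for m in (a[2],b[2]): print(np.round(m['cam_to_world'],3),m['vertical_fov'])
E
```

```text
{'clock': 0.0, 'joint_pos': array([-4.65758714e+01,  2.05914401e+01,  6.33930958e-01, -2.05580825e-02,
       -7.01341318e+01, -1.65047658e+01]), 'qvel': array([0.0378249 , 0.12525432, 0.0700336 , 0.01964914, 0.01500126,
       0.02460089]), 'tau': array([ 6.93874408e-04, -5.82723820e+01,  2.93064505e+01,  6.99728027e+00,
        7.11413290e-03, -1.39850308e-04]), 'tool_pos': array([ 0.30534538, -0.60146481,  0.23362242]), 'orientation': array([ 1.79906644e+02, -7.50778054e-03, -1.53087633e+02]), 'force': array([ 0.44606218, -0.87497833, -0.8247681 ]), 'moment': array([ 0.03773776, -0.01046155,  0.0038276 ]), 'gripper_force': 0.0, 'opening': 0.08791210712310954}
[[ 1.200e-02 -9.970e-01  7.800e-02  4.320e-01]
 [-1.000e+00 -1.200e-02 -1.000e-03  1.320e-01]
 [ 2.000e-03 -7.800e-02 -9.970e-01  1.242e+00]
 [ 0.000e+00  0.000e+00  0.000e+00  1.000e+00]] 46.108142603617424
[[ 0.824 -0.306  0.476  0.136]
 [-0.566 -0.471  0.677 -0.46 ]
 [ 0.017 -0.827 -0.561  0.576]
 [ 0.     0.     0.     1.   ]] 50.45061617603221
```

View pics/top.png

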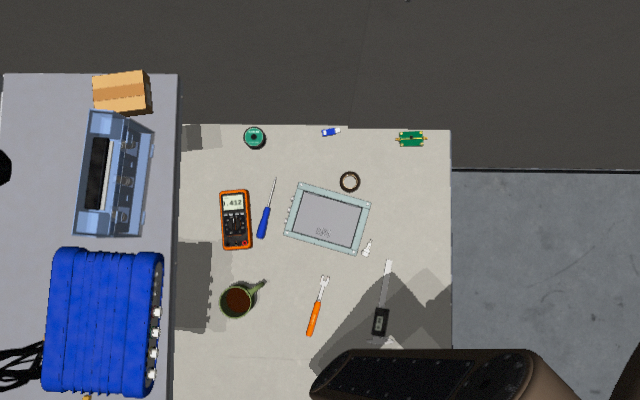

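View pics/scene.png

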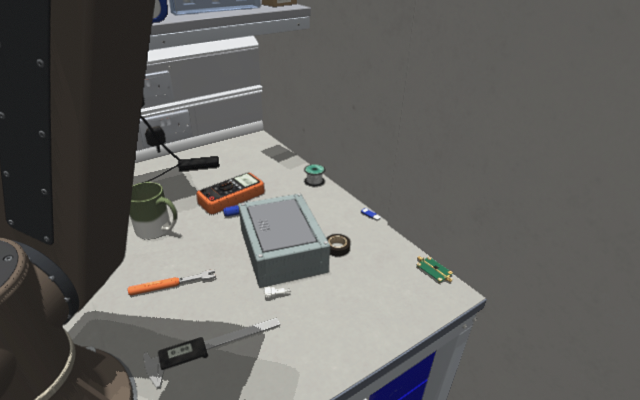

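The top view shows the box centred near (327,217) with rib marks at (323,232) (front edge, robot side). The tape is behind it, the driver on its left and the adaptor on its right. The scene view agrees. Next I fit the rim and cover.

```bash
python3 - <<'E'
from h import *
z=np.load('pics/top.npz'); p=z['p']; d=z['d']
hsv=cv2.cvtColor(p,cv2.COLOR_RGB2HSV)
print(hsv[217,290],hsv[188,340],hsv[210,330],hsv[150,330],hsv[217,285])
# rim: by depth -> height
vv,uu=np.mgrid[170:265,270:385]; uv=np.c_[uu.ravel(),vv.ravel()]
P=bydepth(z,d,uv); H=P[:,2].reshape(vv.shape)
m=(H>0.06).astype(np.uint8); n,l,s,c=cv2.connectedComponentsWithStats(m); i=1+np.argmax(s[1:,4]); m=(l==i)
print(s[i],np.median(H[m]))
Q=P[m.ravel()][:,:2]; r=cv2.minAreaRect((Q*1000).astype(np.float32)); print(r, cv2.boxPoints(r))
# via plane
cn=cv2.boxPoints(cv2.minAreaRect(uv[m.ravel()].astype(np.float32))); print(cn, onplane(z,cn,.072))
# colour: cover gray (low sat) in box
g=((hsv[170:265,270:385,1]<18)&m).astype(np.uint8); n,l,s,c=cv2.connectedComponentsWithStats(g); i=1+np.argmax(s[1:,4])
cv=uv[(l==i).ravel()].astype(np.float32); q=onplane(z,cv,.072); print(s[i],cv2.minAreaRect((q[:,:2]*1000).astype(np.float32)))
b=cv2.resize(p[165:270,265:390],None,fx=5,fy=5,interpolation=cv2.INTER_CUBIC); cv2.imwrite('pics/crop.png',b[:,:,::-1])
E
```

```text
[ 86  27 190] [ 27  14 179] [120   3 171] [ 23  18 188] [ 27  16 176]
[  13   12   88   74 4195] 0.07236494939630722
((465.2383117675781, 136.4117889404297), (190.25994873046875, 140.10475158691406), 74.39971923828125) [[372.18378  63.62509]
 [507.12723  25.94748]
 [558.29285 209.19849]
 [423.3494  246.8761 ]]
[[282.49045 234.7325 ]
 [298.36624 180.75478]
 [371.61783 202.29936]
 [355.74203 256.2771 ]] [[0.42343682 0.24637065 0.072     ]
 [0.5585561  0.20920548 0.072     ]
 [0.50665994 0.02556513 0.072     ]
 [0.37242345 0.06419683 0.072     ]]
[  22   21   70   57 2535] ((464.1426696777344, 138.00027465820312), (152.35791015625, 107.51937866210938), 74.31318664550781)
```

View pics/crop.png

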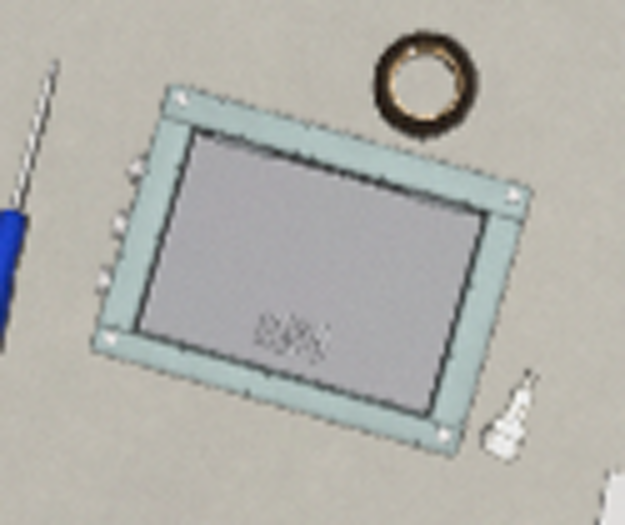

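```bash
cat >> h.py <<'E'
from scipy.spatial.transform import Rotation as Ro
def st():
    o=ctrl.get_obs(); return np.array(o['tool_pos']),Ro.from_euler('xyz',o['orientation'],degrees=True),o
O=np.array([.4604,.1378,0]); B=Ro.from_euler('z',-15.6,degrees=True)
D=B*Ro.from_euler('xyz',[180,0,180],degrees=True)   # tool x=-bx, y=by, z down
def rows(p,R,p2,R2,n,g=0):
    out=[]; w=(R.inv()*R2).as_rotvec()/n
    for k in range(n):
        s=(R*Ro.from_rotvec(w*k)).inv().apply((p2-p)/n)*100
        out+=[g]+list(np.round(s,2))+list(np.round(w,4))
    for i in range(0,len(out),7): print([float(x) for x in out[i:i+7]])
E
python3 - <<'E'
from h import *
p,R,o=st(); m=np.array([.46,-.235,.20]); rows(p,R,m,D,8)
t=O+B.apply([-26,0,0])/1000; t[2]=.105; print(t); rows(m,D,t,D,8)
E
```

```text
[0.0, -3.8, 3.21, 0.43, 0.0002, -0.0001, 0.0927]
[0.0, -3.48, 3.55, 0.43, 0.0002, -0.0001, 0.0927]
[0.0, -3.14, 3.86, 0.43, 0.0002, -0.0001, 0.0927]
[0.0, -2.77, 4.13, 0.42, 0.0002, -0.0001, 0.0927]
[0.0, -2.38, 4.37, 0.42, 0.0002, -0.0001, 0.0927]
[0.0, -1.96, 4.57, 0.42, 0.0002, -0.0001, 0.0927]
[0.0, -1.53, 4.73, 0.42, 0.0002, -0.0001, 0.0927]
[0.0, -1.08, 4.85, 0.42, 0.0002, -0.0001, 0.0927]
[0.43535777 0.14479192 0.105     ]
[0.0, 1.57, 4.49, 1.19, 0.0, 0.0, 0.0]
[0.0, 1.57, 4.49, 1.19, 0.0, 0.0, 0.0]
[0.0, 1.57, 4.49, 1.19, 0.0, 0.0, 0.0]
[0.0, 1.57, 4.49, 1.19, 0.0, 0.0, 0.0]
[0.0, 1.57, 4.49, 1.19, 0.0, 0.0, 0.0]
[0.0, 1.57, 4.49, 1.19, 0.0, 0.0, 0.0]
[0.0, 1.57, 4.49, 1.19, 0.0, 0.0, 0.0]
[0.0, 1.57, 4.49, 1.19, 0.0, 0.0, 0.0]
```

Emit:
{"name": "move_arm", "arguments": {
  "moves": [0,-3.8,3.2,0.4,0,0,0.093,0,-3.5,3.5,0.4,0,0,0.093,0,-3.1,3.8,0.4,0,0,0.093,0,-2.8,4.1,0.4,0,0,0.093,0,-2.4,4.3,0.4,0,0,0.093,0,-2,4.5,0.4,0,0,0.093,0,-1.5,4.7,0.4,0,0,0.093,0,-1.1,4.8,0.4,0,0,0.093]
}}

```text
clock: 0.9
tool_pos: [0.4617, -0.237, 0.2024]
orientation: [180.0, -0.0, 164.1]
force: [1.8, -0.3, 0.3]
opening: 0.0293
gripper_force: 0.0
```

Emit:
{"name": "move_arm", "arguments": {
  "moves": [0,1.5,4.6,1,0,0,0,0,1.5,4.6,1,0,0,0,0,1.5,4.6,1,0,0,0,0,1.5,4.6,1,0,0,0,0,1.5,4.6,1,0,0,0,0,1.5,4.6,1,0,0,0,0,1.5,4.6,1,0,0,0,0,1.5,4.5,1,0,0,0]
}}

```text
clock: 1.7
tool_pos: [0.4447, 0.1488, 0.1223]
orientation: [180.0, 0.0, 164.3]
force: [1.3, -0.4, -0.3]
opening: 0.0005
gripper_force: 0.0
```

Emit:
{"name": "move_arm", "arguments": {
  "moves": [0,0,0,0,0,0,0,0,0,0,0,0,0,0]
}}

```text
clock: 1.9
tool_pos: [0.4447, 0.1476, 0.122]
orientation: [-179.9, -0.1, 164.4]
force: [-0.0, -0.4, -0.0]
opening: 0.0004
gripper_force: 0.0
```

```bash
python3 - <<'E'
from h import *
p,R,o=st(); print(p,o['orientation'],(R.inv()*D).as_rotvec(),o['force'],o['opening']); print((B.inv().apply(p-O)*1000).round(1))
E
```

```text
[0.44471626 0.14759977 0.12198228] [-1.79927887e+02 -5.30797682e-02  1.64443436e+02] [-0.00125895 -0.00092594  0.00075869] [-0.0218517  -0.36971159 -0.00631352] 0.0003629481602206433
[-17.7   5.2 122. ]
```

Emit:
{"name": "move_arm", "arguments": {
  "moves": [0,0.4,-0.25,1.5,0,0,0,0,0.4,-0.25,1.5,0,0,0,0,0,0,0.7,0,0,0,0,0,0,0.2,0,0,0,0,0,0,0.2,0,0,0,0,0,0,0.2,0,0,0]
}}

```text
clock: 2.5
tool_pos: [0.4369, 0.1441, 0.0801]
orientation: [180.0, 0.0, 164.3]
force: [-1.2, -1.5, 4.5]
opening: 0.0005
gripper_force: 2.3
```

Emit:
{"name": "move_arm", "arguments": {
  "moves": [0,0,0,0.2,0,0,0,0,0,0,0.2,0,0,0]
}}

```text
clock: 2.7
tool_pos: [0.4368, 0.1442, 0.0761]
orientation: [180.0, 0.1, 164.3]
force: [-0.9, -2.3, 7.7]
opening: 0.0002
gripper_force: 3.8
```

Emit:
{"name": "move_arm", "arguments": {
  "moves": [0,0,0,0.15,0,0,0,0,0,0,0.1,0,0,0]
}}

```text
clock: 2.9
tool_pos: [0.437, 0.1442, 0.0748]
orientation: [180.0, 0.1, 164.4]
force: [-9.4, -3.1, 31.5]
opening: 0.0002
gripper_force: 15.9
```

Emit:
{"name": "move_arm", "arguments": {
  "moves": [0,0,0,-3,0,0,0,0,1,0,-4.5,0,0,0,0,1,0,-4.5,0,0,0,0,1,0,-4.5,0,0,0,0,0,0,-2,0,0,0,0,0,0,0,0,0,0,0,0,0,0,0,0,0,0,0,0,0,0,0,0]
}}

```text
clock: 3.7
tool_pos: [0.4069, 0.1519, 0.257]
orientation: [-179.9, -0.1, 164.3]
force: [0.3, -0.6, -1.7]
opening: 0.0006
gripper_force: 0.0
```

Emit:
{"name": "move_arm", "arguments": {
  "moves": [0,0,0,0,0,0,0,0,0,0,0,0,0,0,0,0,0,0,0,0,0,0,0,0,0,0,0,0,0,0,0,0,0,0,0,0,0,0,0,0,0,0,0,0,0,0,0,0,0]
}}

```text
clock: 4.4
tool_pos: [0.4074, 0.1523, 0.2581]
orientation: [180.0, 0.0, 164.3]
force: [0.4, 0.1, 0.5]
opening: 0.0003
gripper_force: 0.0
```

```bash
python3 - <<'E'
from h import *
p,R,o=st(); print((B.inv().apply(p-O)*1000).round(1),o['force'])
a=snap('wrist','w1.png')[0]; b=snap('top','top2.png')[0]; c=snap('scene','s2.png')[0]
f=lambda x:cv2.resize(x,(400,300),interpolation=cv2.INTER_AREA)
g=lambda im,v0,v1,u0,u1: f(im[v0:v1,u0:u1])
cv2.imwrite('pics/m.png',np.vstack([np.hstack([cv2.resize(a,(400,250)),g(b,150,280,260,400)[:250]]),cv2.resize(c,(800,350))[0:350]])[:,:,::-1]) if 0 else cv2.imwrite('pics/m.png',np.vstack([np.hstack([f(a),g(b,160,265,260,400)]),np.hstack([f(c),g(c,150,300,200,400)])])[:,:,::-1])
E
```

```text
[-54.9  -0.3 258.1] [0.38367077 0.13043594 0.53583907]
```

View pics/m.png

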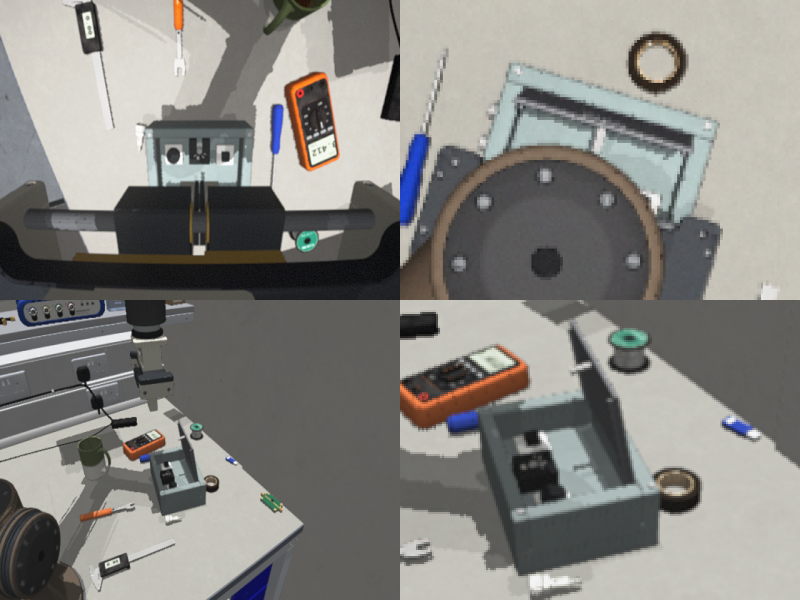

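The cover is fully open. In the wrist picture the round button is near (278,207), on the adaptor side, which is the box's right. The square key is near (358,208).

```bash
python3 - <<'E'
from h import *
z=np.load('pics/w1.npz'); p=z['p']; g=cv2.cvtColor(p,cv2.COLOR_RGB2GRAY)
for (u0,u1) in ((258,300),(340,380)):
    m=(g[190:226,u0:u1]<60).astype(np.uint8); n,l,s,c=cv2.connectedComponentsWithStats(m)
    for i in range(1,n):
        if s[i,4]>30:
            uv=c[i]+[u0,190]; print(uv,s[i],(B.inv().apply(onplane(z,[uv],.056)-O)*1000).round(1))
            q=onplane(z,[[u0+s[i,0],uv[1]],[u0+s[i,0]+s[i,2],uv[1]]],.056); print('w',np.linalg.norm(q[1]-q[0]))
b=cv2.resize(p[150:250,220:420],None,fx=4,fy=4,interpolation=cv2.INTER_CUBIC); cv2.imwrite('pics/c2.png',b[:,:,::-1])
E
```

```text
[275.79518072 203.85542169] [ 10   8  19  16 166] [[-24.  -49.8  56. ]]
w 0.022001098390907456
[360.46825397 208.0952381 ] [ 15  13  12  12 126] [[-18.7  48.2  56. ]]
w 0.013956281934961302
```

View pics/c2.png

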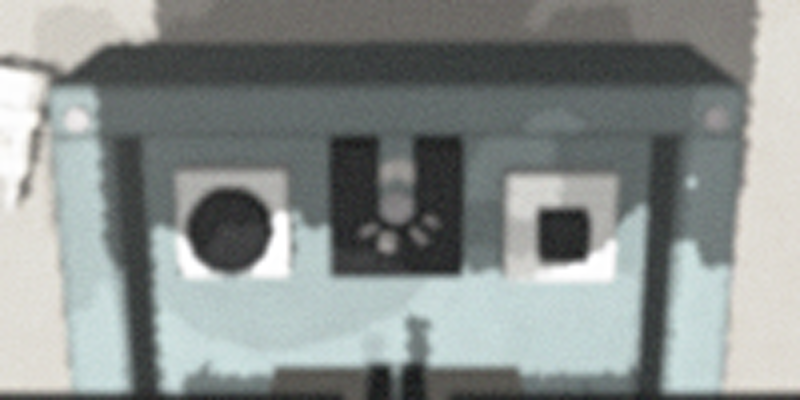

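Emit:
{"name": "move_arm", "arguments": {
  "moves": [0,0,-1.6,0,0,-0.1,0,0,0,-1.6,0,0,-0.1,0,0,0,-1.6,0,0,-0.1,0,0,0,0,0,0,0,0]
}}

```text
clock: 4.95
tool_pos: [0.3948, 0.1006, 0.2571]
orientation: [-179.8, 17.0, 165.0]
force: [-0.3, -0.9, -1.0]
opening: 0.0005
gripper_force: 0.0
```

```bash
python3 - <<'E'
from h import *
p,R,o=st(); print((B.inv().apply(p-O)*1000).round(1),(R.inv()*D).as_rotvec(),o['force'])
m=vision.camera_model('wrist'); print('cam in tool',R.inv().apply(np.array(m['cam_to_world'])[:3,3]-p))
for t in ([-14,-48.5,75],): rows(p,R,O+B.apply(np.array(t)/1000),R,5)
print(B.apply(R.as_matrix().T@B.as_matrix()@[0,0,-1]) if 0 else R.inv().apply([0,0,-1]))
E
```

```text
[-53.1 -53.5 257.1] [-0.00202911  0.29717528  0.00956894] [-0.30585718 -0.92886076 -0.97537542]
cam in tool [ 7.96033214e-02 -5.60579204e-05 -1.50851055e-01]
[0.0, 0.32, 0.11, 3.71, 0.0, 0.0, 0.0]
[0.0, 0.32, 0.11, 3.71, 0.0, 0.0, 0.0]
[0.0, 0.32, 0.11, 3.71, 0.0, 0.0, 0.0]
[0.0, 0.32, 0.11, 3.71, 0.0, 0.0, 0.0]
[0.0, 0.32, 0.11, 3.71, 0.0, 0.0, 0.0]
[0.29280614 0.00341073 0.95616575]
```

Emit:
{"name": "move_arm", "arguments": {
  "moves": [0,0.3,0.1,3.7,0,0,0,0,0.3,0.1,3.7,0,0,0,0,0.3,0.1,3.7,0,0,0,0,0.3,0.1,3.7,0,0,0,0,0.3,0.1,3.7,0,0,0,0,0,0,0,0,0,0]
}}

```text
clock: 5.55
tool_pos: [0.4475, 0.0849, 0.0874]
orientation: [179.9, 14.2, 165.3]
force: [-1.2, -0.3, 1.0]
opening: 0.0004
gripper_force: 0.0
```

```bash
python3 - <<'E'
from h import *
p,R,o=st(); print((B.inv().apply(p-O)*1000).round(1),o['force'])
E
```

```text
[  1.8 -54.4  87.4] [-1.18844882 -0.32528967  0.9783764 ]
```

```bash
python3 - <<'E'
from h import *
p,R,o=st(); print(o['joint_pos'].round(1))
rows(p,R,O+B.apply(np.array([-14,-49,75])/1000),R,1)
E
```

```text
[  43.2    2.1  -57.7   29.   -25.3 -173.6]
[0.0, 1.83, 0.57, 0.82, 0.0, 0.0, 0.0]
```

Emit:
{"name": "move_arm", "arguments": {
  "moves": [0,0,0,-4.5,0,0,0,0,0,0,-4.5,0,0,0,0,0,0,-4,0,0,0,0,0,0,0,0,0,-0.149,0,0,0,0,0,0,-0.149,0,0,0,0,0,0,-0.149,0,0,0,0,0,0,-0.149,0,0,0,0,0,0,-0.149]
}}

```text
clock: 6.35
tool_pos: [0.4161, 0.0946, 0.2182]
orientation: [-170.4, 10.9, -150.6]
force: [-0.5, -0.6, -0.5]
opening: -0.0001
gripper_force: 0.0
```

Emit:
{"name": "move_arm", "arguments": {
  "moves": [0,0,0,0,0,0,-0.149,0,0,0,0,0,0,-0.149,0,0,0,0,0,0,-0.149,0,0,0,0,0,0,-0.149,0,0,0,0,0,0,-0.149,0,0,0,0,0,0,-0.149,0,0,0,0,0,0,-0.149,0,0,0,0,0,0,-0.149]
}}

```text
clock: 7.15
tool_pos: [0.4161, 0.0945, 0.2181]
orientation: [-166.3, -4.7, -83.8]
force: [-0.2, 0.2, -0.7]
opening: 0.0003
gripper_force: 0.0
```

Emit:
{"name": "move_arm", "arguments": {
  "moves": [0,0,0,0,0,0,-0.149,0,0,0,0,0,0,-0.149,0,0,0,0,0,0,-0.149,0,0,0,0,0,0,-0.149,0,0,0,0,0,0,-0.149,0,0,0,0,0,0,-0.149,0,0,0,0,0,0,-0.149,0,0,0,0,0,0,-0.149]
}}

```text
clock: 7.95
tool_pos: [0.4161, 0.0946, 0.2181]
orientation: [-179.4, -14.5, -15.0]
force: [-0.3, 0.8, 0.5]
opening: 0.0004
gripper_force: 0.0
```

```bash
cat >>h.py <<'E'
F=B*Ro.from_euler('x',180,degrees=True)   # flipped: tool x=bx, y=-by
def tilt(a): return F*Ro.from_rotvec([0,a,0])
def bx(t): return O+B.apply(np.array(t)/1000)
def rep():
    p,R,o=st(); print((B.inv().apply(p-O)*1000).round(1),'err to F',(R.inv()*F).as_rotvec().round(3),o['joint_pos'].round(1),o['force'].round(1)); return p,R,o
E
python3 - <<'E'
from h import *
p,R,o=rep()
rows(p,R,bx([-20,-49,140]),tilt(.2),3)
E
```

```text
[-31.  -53.5 218.1] err to F [-0.012 -0.252  0.012] [ 51.5 -11.9 -45.6  16.8 -51.1  13.6] [-0.3  0.8  0.5]
[0.0, -0.29, -0.12, 2.62, -0.0045, -0.0175, 0.0034]
[0.0, -0.25, -0.13, 2.62, -0.0045, -0.0175, 0.0034]
[0.0, -0.2, -0.14, 2.62, -0.0045, -0.0175, 0.0034]
```

Emit:
{"name": "move_arm", "arguments": {
  "moves": [0,-0.3,-0.1,2.6,0,-0.018,0,0,-0.3,-0.1,2.6,0,-0.018,0,0,-0.2,-0.1,2.6,0,-0.018,0,0,0,0,0,0,0,0]
}}

```text
clock: 8.35
tool_pos: [0.4265, 0.0943, 0.1377]
orientation: [-179.6, -11.2, -15.4]
force: [-0.6, -1.5, 0.2]
opening: 0.0004
gripper_force: 0.0
```

```bash
python3 - <<'E'
from h import *
p,R,o=rep()
rows(p,R,bx([-17,-49,72]),R,3)
E
```

```text
[-21.  -51.  137.7] err to F [-0.008 -0.196  0.005] [ 46.9  -3.2 -49.4  15.4 -39.3  16.1] [-0.6 -1.5  0.2]
[0.0, -0.3, -0.05, 2.18, 0.0, 0.0, 0.0]
[0.0, -0.3, -0.05, 2.18, 0.0, 0.0, 0.0]
[0.0, -0.3, -0.05, 2.18, 0.0, 0.0, 0.0]
```

Emit:
{"name": "move_arm", "arguments": {
  "moves": [0,-0.3,-0.1,2.2,0,0,0,0,-0.3,0,2.2,0,0,0,0,-0.3,0,2.1,0,0,0,0,0,0,0,0,0,0]
}}

```text
clock: 8.75
tool_pos: [0.431, 0.0949, 0.0733]
orientation: [-179.5, -11.3, -15.3]
force: [-0.0, -0.4, -0.1]
opening: 0.0007
gripper_force: 0.0
```

```bash
python3 - <<'E'
from h import *
p,R,o=rep()
rows(p,R,bx([-18,-49,60]),tilt(.12),3)
E
```

```text
[-16.8 -49.2  73.3] err to F [-0.008 -0.198  0.006] [ 45.2   3.4 -56.3  22.4 -26.    9.7] [-0.  -0.4 -0.1]
[0.0, -0.13, -0.0, 0.43, -0.0029, -0.0259, 0.0019]
[0.0, -0.11, -0.01, 0.43, -0.0029, -0.0259, 0.0019]
[0.0, -0.1, -0.01, 0.43, -0.0029, -0.0259, 0.0019]
```

Emit:
{"name": "move_arm", "arguments": {
  "moves": [0,-0.05,0,0.25,0,0,0,0,-0.05,0,0.25,0,0,0,0,-0.05,0,0.25,0,0,0,0,-0.04,0,0.2,0,0,0]
}}

```text
clock: 9.15
tool_pos: [0.4321, 0.0963, 0.0646]
orientation: [-179.3, -11.4, -15.3]
force: [-0.0, 0.1, 1.6]
opening: 0.0006
gripper_force: 0.9
```

Emit:
{"name": "move_arm", "arguments": {
  "moves": [0,-0.04,0,0.2,0,0,0,0,0,0,0,0,0,0]
}}

```text
clock: 9.35
tool_pos: [0.4321, 0.0962, 0.0621]
orientation: [-179.3, -11.4, -15.3]
force: [1.2, 0.9, 2.6]
opening: 0.0005
gripper_force: 1.4
```

Emit:
{"name": "move_arm", "arguments": {
  "moves": [0,-0.03,0,0.15,0,0,0,0,-0.03,0,0.15,0,0,0,0,0,0,0,0,0,0]
}}

```text
clock: 9.65
tool_pos: [0.4324, 0.0962, 0.0597]
orientation: [-179.3, -11.5, -15.3]
force: [-7.1, 1.3, 22.3]
opening: 0.0007
gripper_force: 11.0
```

Emit:
{"name": "move_arm", "arguments": {
  "moves": [0,0.4,0,-2,0,0,0,0,0.8,0,-4.2,0,0,0,0,0.8,0,-4.2,0,0,0,0,0.8,0,-4.2,0,0,0,0,0.8,0,-4.2,0,0,0]
}}

```text
clock: 10.15
tool_pos: [0.4285, 0.0936, 0.2515]
orientation: [-179.4, -11.3, -15.3]
force: [0.8, 0.6, 0.1]
opening: 0.0003
gripper_force: 0.0
```

```bash
python3 - <<'E'
from h import *
p,R,o=rep()
t=bx([80,0,235]); rows(p,R,t,F,5); rows(t,F,bx([76,0,168]),F,2)
E
```

```text
[-18.9 -51.1 251.5] err to F [-0.01  -0.197  0.006] [ 47.2 -10.3 -37.3  11.5 -57.7  21.9] [0.8 0.6 0.1]
[0.0, 1.88, -1.0, 0.72, -0.0021, -0.0394, 0.0013]
[0.0, 1.91, -1.01, 0.64, -0.0021, -0.0394, 0.0013]
[0.0, 1.93, -1.01, 0.57, -0.0021, -0.0394, 0.0013]
[0.0, 1.95, -1.02, 0.49, -0.0021, -0.0394, 0.0013]
[0.0, 1.96, -1.02, 0.41, -0.0021, -0.0394, 0.0013]
[0.0, -0.2, 0.0, 3.35, 0.0, 0.0, 0.0]
[0.0, -0.2, 0.0, 3.35, 0.0, 0.0, 0.0]
```

Emit:
{"name": "move_arm", "arguments": {
  "moves": [0,1.9,-1,0.7,-0.002,-0.04,0,0,1.9,-1,0.6,-0.002,-0.04,0,0,1.9,-1,0.6,-0.002,-0.04,0,0,1.9,-1,0.5,-0.002,-0.04,0,0,2,-1,0.4,-0.002,-0.04,0,0,0,0,0,0,0,0]
}}

```text
clock: 10.75
tool_pos: [0.5398, 0.1166, 0.2313]
orientation: [179.8, 0.3, -15.3]
force: [-0.1, -0.3, -0.3]
opening: 0.0007
gripper_force: 0.0
```

```bash
python3 - <<'E'
from h import *
p,R,o=rep()
a=snap('scene','s3.png')[0]; b=snap('wrist','w3.png')[0]
cv2.imwrite('pics/m3.png',np.hstack([cv2.resize(a[80:350,150:430],(400,386)),cv2.resize(b,(400,386))])[:,:,::-1])
E
```

```text
[ 82.1   0.9 231.3] err to F [0.003 0.006 0.005] [ 32.4   9.4 -14.9  -0.2 -66.1  42.3] [-0.1 -0.3 -0.3]
```

View pics/m3.png

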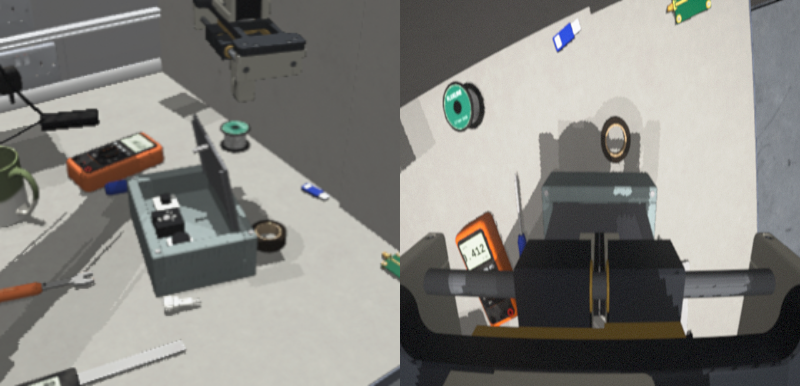

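The cover stands open and the closed fingertips are above and behind it. Next I compute the closing arc.

```bash
python3 - <<'E'
from h import *
prev=np.array([76,166.])
for th in [1.42,1.3,1.2,1.1,1.0,.9,.8,.7,.6,.5,.4,.3,.22,.15,.1,.06,.03,0,-.03,-.06]:
    c=np.array([54-88*np.cos(th)+3*np.sin(th)+9.5, 69+88*np.sin(th)+3*np.cos(th)+8]); d=c-prev; prev=c
    print(th,c.round(1),'tool x,z cm',(d[0]/10).round(2),(-d[1]/10).round(2))
E
```

```text
1.42 [ 53.2 164.5] tool x,z cm -2.28 0.15
1.3 [ 42.9 162.6] tool x,z cm -1.04 0.19
1.2 [ 34.4 160.1] tool x,z cm -0.84 0.25
1.1 [ 26.3 156.8] tool x,z cm -0.82 0.33
1.0 [ 18.5 152.7] tool x,z cm -0.78 0.41
0.9 [ 11.1 147.8] tool x,z cm -0.73 0.49
0.8 [  4.3 142.2] tool x,z cm -0.68 0.56
0.7 [ -1.9 136. ] tool x,z cm -0.62 0.62
0.6 [ -7.4 129.2] tool x,z cm -0.56 0.68
0.5 [-12.3 121.8] tool x,z cm -0.49 0.73
0.4 [-16.4 114. ] tool x,z cm -0.41 0.78
0.3 [-19.7 105.9] tool x,z cm -0.33 0.82
0.22 [-21.7  99.1] tool x,z cm -0.2 0.67
0.15 [-23.1  93.1] tool x,z cm -0.13 0.6
0.1 [-23.8  88.8] tool x,z cm -0.07 0.43
0.06 [-24.2  85.3] tool x,z cm -0.04 0.35
0.03 [-24.4  82.6] tool x,z cm -0.02 0.26
0 [-24.5  80. ] tool x,z cm -0.01 0.26
-0.03 [-24.6  77.4] tool x,z cm -0.01 0.26
-0.06 [-24.5  74.7] tool x,z cm 0.0 0.26
```

Emit:
{"name": "move_arm", "arguments": {
  "moves": [0,-0.3,0,3.2,0,0,0,0,-0.3,0.1,3.3,0,0,0,0,0,0,0,0,0,0]
}}

```text
clock: 11.15
tool_pos: [0.5277, 0.1159, 0.1653]
orientation: [179.8, 0.4, -15.2]
force: [0.1, -1.2, -0.0]
opening: 0.0008
gripper_force: 0.0
```

```bash
python3 -c "
from h import *
rep()"
```

```text
[ 70.7  -3.  165.3] err to F [0.004 0.007 0.006] [ 33.1  11.5 -21.5  -0.2 -57.5  41.8] [ 0.1 -1.2 -0. ]
```

Emit:
{"name": "move_arm", "arguments": {
  "moves": [0,-0.9,-0.1,0,0,0,0,0,-0.9,-0.2,0.1,0,0,0,0,-1,0,0.2,0,0,0,0,-0.8,0,0.25,0,0,0,0,-0.8,0,0.3,0,0,0,0,-0.8,0,0.4,0,0,0]
}}

```text
clock: 11.75
tool_pos: [0.4822, 0.1345, 0.1571]
orientation: [-179.9, 0.0, -15.2]
force: [0.4, 0.4, 2.5]
opening: 0.0004
gripper_force: 1.4
```

```bash
python3 -c "
from h import *
rep()"
```

```text
[ 21.9   2.7 157.1] err to F [-0.002  0.     0.007] [ 38.1   8.  -27.2  -0.1 -54.7  36.8] [0.4 0.4 2.5]
```

Emit:
{"name": "move_arm", "arguments": {
  "moves": [0,-0.5,0.1,0.5,0,0,0,0,-0.6,0.1,0.5,0,0,0,0,-0.7,0,0.6,0,0,0,0,-0.6,0,0.6,0,0,0,0,-0.55,0,0.7,0,0,0,0,-0.5,0,0.7,0,0,0,0,-0.4,0,0.8,0,0,0]
}}

```text
clock: 12.45
tool_pos: [0.4444, 0.1425, 0.1121]
orientation: [-180.0, 0.1, -15.2]
force: [2.7, 1.5, 3.9]
opening: 0.0005
gripper_force: 2.1
```

```bash
python3 -c "
from h import *
rep()"
```

```text
[-16.6   0.2 112.1] err to F [-0.001  0.001  0.007] [ 42.    8.  -34.4  -0.1 -47.7  32.9] [2.7 1.5 3.9]
```

Emit:
{"name": "move_arm", "arguments": {
  "moves": [0,-0.3,0,0.7,0,0,0,0,-0.2,0,0.7,0,0,0,0,-0.15,0,0.6,0,0,0,0,-0.05,0,0.4,0,0,0,0,-0.05,0,0.3,0,0,0,0,0,0,0.2,0,0,0,0,0,0,0.2,0,0,0,0,0,0,0.2,0,0,0]
}}

```text
clock: 13.25
tool_pos: [0.4369, 0.144, 0.0794]
orientation: [-180.0, 0.1, -15.2]
force: [-1.1, 2.8, 4.7]
opening: 0.0005
gripper_force: 2.5
```

Emit:
{"name": "move_arm", "arguments": {
  "moves": [0,0,0,0.2,0,0,0,0,0,0,0.15,0,0,0]
}}

```text
clock: 13.45
tool_pos: [0.437, 0.144, 0.076]
orientation: [-180.0, 0.1, -15.2]
force: [-1.9, 2.7, 8.5]
opening: 0.0002
gripper_force: 4.1
```

Emit:
{"name": "move_arm", "arguments": {
  "moves": [0,0,0,0.15,0,0,0,0,0,0,0.1,0,0,0]
}}

```text
clock: 13.65
tool_pos: [0.4371, 0.1441, 0.0748]
orientation: [180.0, 0.1, -15.2]
force: [-11.4, 3.1, 33.8]
opening: 0.0003
gripper_force: 16.6
```

Same stop as before. I release gently, then rise.

Emit:
{"name": "move_arm", "arguments": {
  "moves": [0,0,0,-0.3,0,0,0,0,0,0,-0.3,0,0,0,0,0,0,-0.5,0,0,0,0,0,0,-2,0,0,0,0,0,0,-4,0,0,0,0,0,0,-4,0,0,0,0,0,0,-4,0,0,0,0,0,0,0,0,0,0]
}}

```text
clock: 14.45
tool_pos: [0.4394, 0.1448, 0.2296]
orientation: [-179.7, -0.2, -15.2]
force: [-0.5, 0.7, -1.0]
opening: 0.0004
gripper_force: 0.0
```

Emit:
{"name": "move_arm", "arguments": {
  "moves": [0,0,0,0,0,0,0,0,0,0,0,0,0,0,0,0,0,0,0,0,0,0,0,0,0,0,0,0,0,0,0,0,0,0,0,0,0,0,0,0,0,0]
}}

```text
clock: 15.05
tool_pos: [0.4374, 0.1439, 0.2242]
orientation: [180.0, 0.1, -15.2]
force: [0.0, 0.2, 0.5]
opening: 0.0004
gripper_force: 0.0
```

```bash
python3 - <<'E'
from h import *
rep()
a,d,m=snap('scene','s4.png')
cv2.imwrite('pics/m4.png',cv2.resize(a[130:330,180:430],(750,600))[:,:,::-1])
# cover height on a depth patch
uv=[(u,v) for u in range(262,305,6) for v in range(212,242,6)]
P=bydepth(m,d,uv); Q=B.inv().apply(P-O)*1000; k=(abs(Q[:,0]-0)<45)&(abs(Q[:,1])<65); print(Q[k].round(1)[::3])
E
```

```text
[-23.8  -0.3 224.2] err to F [0.    0.002 0.007] [ 42.8   0.4 -26.   -0.1 -63.7  32.1] [0.  0.2 0.5]
[[-24.7  44.3  72.2]
 [-38.  -15.7  72.9]
 [-17.6  20.9  71.6]
 [-31.3 -37.5  73. ]
 [-10.9  -2.2  71.6]
 [ 10.9  34.9  71. ]
 [ -4.1 -22.9  70.3]
 [ 17.2  11.2  70.8]
 [  1.4 -47.   72.4]
 [ 22.9 -12.9  71.6]
 [ 39.8   2.3  72. ]
 [ 23.1 -53.9  72.4]
 [ 34.6 -55.2  70.6]]
```

View pics/m4.png

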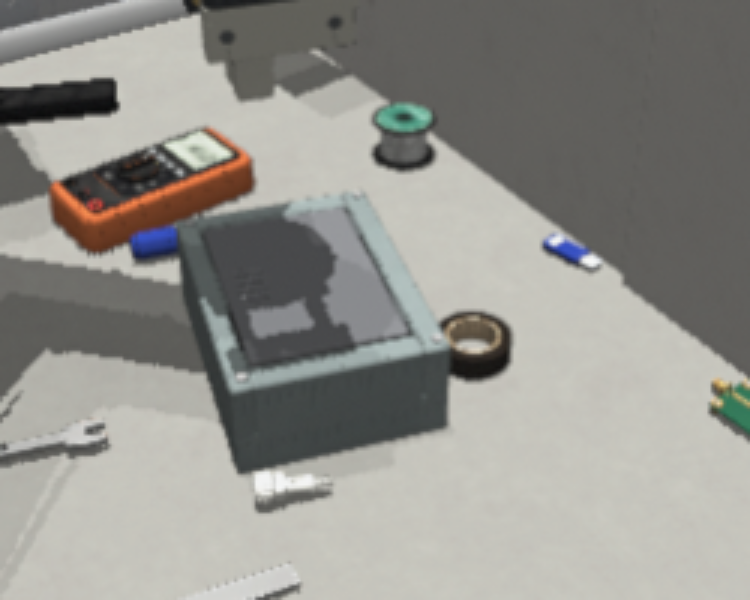

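The cover, around (300,280), is latched flush at about 72 mm, the bystanders are undisturbed and the arm is clear.

```bash
python3 -c "
from plant import ctrl
print(ctrl.close_job())"
```

```text
the job is handed in; nothing more can be done
None
```

The job is handed in: the cover popped fully open, the round button was pressed to its stop, and the cover is latched flush again, with the square key and the things round the box left alone.

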